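# Try the square key in the gate lock

## Task

Take the key with the square bow off its display peg, lifting it so that it clears the peg's upturned tip, and put it blade down all the way into the lock standing on the bench. Then turn it a quarter turn clockwise (seen from above) to the stop so that the bolt comes out, and let go, leaving the key in the lock. Leave the ring key hanging on its peg and the other things where they are.

Things in the scene. Friction and masses are not known exactly. Their poses are not given: they have to be found in the camera images.
- square_key: Steel key with a square flat bow, hanging blade down on one of two pegs. Origin: underside of the collar on the key's axis; z up, x across the thin side, y along the width. Blade 6 (x) x 16 (y), z -40 to 0 mm; collar 24 diameter, z 0 to 8; stem 10 diameter to z 26; bow 8 thick (x), 48 wide (y), z 26 to 91. About 0.12 kg. Either face may go either way in the lock.
- ring_key: The other key, same steel, blade, collar and stem, but a round ring (48 mm outside, of 8 mm round bar) for a bow; it hangs on the other peg and is to stay there. Same origin and axes; the ring's top is at its z = 72 mm.
- stand: Display stand, fixed: two posts and a bar along its y (180 mm, top at z 151). Origin: on the bench under the bar's middle. Two steel pegs, 6 mm diameter, stick out along its -x at y = -55 and +55, centre line at z 155; straight to x -95, then bent up 40 degrees to the end at x -107, z 165 mm. Keys hang at x -45 to -60 at the start. A pegboard wall rises at world x 0.68 m.
- lock: Grey upright lock, 62 x 66 mm and 52 mm high, on a 72 x 100 mm steel plate, fixed to the bench. Origin: under its centre on the bench, z up. The bolt comes out of its +y side as the key is turned, by 12 mm.
- keyway (a point): Centre of the keyway's mouth in the top of the lock's round brass plug, 52 mm above the bench, axes as the lock's. Slot 9 mm (lock's x) by 19 mm (lock's y) with the plug at 0, over 40 mm deep, its mouth bevelled 3 mm all round. With the key fully in, the key's origin lies on this point.
- plug (a joint): Angle of the lock's plug, rad: 0 at the start with the slot along the lock's y; grows clockwise seen from above to a stop at 1.57. Friction 0.06 N m, no spring: stays where left. The blade has about 0.2 rad of play in the slot, so the key must turn that much farther than the plug.
- allen_set: Bystander: folding hex key set, black, 84 x 22 x 24 mm, lying on the bench.
- lock_cylinder: Bystander: metal lock cylinder, 67 x 28 x 38 mm, lying on the bench under the pegs.
- bow_grip (a point): Centre of the solid part of the square key's bow above its hole (key's z = 76 mm), where to grip it, across the 8 mm along the key's x: solid from 15 mm below to 15 mm above this point, 48 mm wide. Axes as the key's.
- bow_hole (a point): Middle of the square key's hole (key's z = 48.5 mm): 16 mm wide, from 12.5 mm below to 12.5 above this point, its top pointed at 90 degrees. Hanging, the peg's centre lies 8 mm above this point. The hole passes the tip when the key is raised 11 to 17 mm (14 is best) from where it hangs and slid straight off.
Mind the look-alikes: they are no part of the job. What is shaped like the square_key but yellow is not meant.

How it is judged:
By the outcome, as a careful person would: the job done as asked, in the order asked, and still so for the second after the job is handed in, with the robot touching nothing.
It also fails if it takes over 48 s, if anything falls off the work surface, if the arm or the gripper's body presses on something with over 40 N, if the wrist force passes 120 N, or if a joint passes its speed limit or range.

## Robot

A 6-joint arm with a two-finger parallel gripper is mounted at the origin on a cart in front of the work surface, level with it; the furniture and walls round the work are solid. World frame = base frame: x ahead of the robot, y to its left, z up, the work surface at z = 0. Lengths are in m, angles in rad, forces in N, time in s.
With the tool pointing down it reaches from about 0.325 to 0.775 m from the base axis. Payload 5.5 kg.
Tool frame: the origin (TCP) lies between the finger pads; the fingertips stand 8 mm ahead of it and the grasp point (between the pads) lies 11 mm behind it (tcp_to_tips is the distance from the TCP to the fingertips, in m); z points along the fingers, y is the direction in which the jaws open and shut (so a half turn about z gives the same grasp; the last joint's range is limited). The gripper opens to 88 mm and grips with 3 to 60 N. Pads are 20 mm wide; open, the fingers measure 115 mm over their backs; the gripper's body (75 mm by 178 mm) begins 61 mm behind the grasp point.
Start: joints at [-1.336, 0.091, 1.231, -0, 1.82, -0.057], TCP at [0.173, -0.575, 0.231] pointing down, gripper open.
Joint ranges: [-2.87, 2.87], [-0.86, 2.18], [0.17, 2.46], [-1.51, 4.65], [0.06, 2.69], [-2.65, 2.65]. Speed limits (rad/s): [2.57, 2.57, 3.01, 3.14, 3.14, 3.14].

## Interface

Orientations are given as a unit quaternion [w, x, y, z].
In Python, from bench import * gives the robot as it stands. Calls block until the motion is done:
- move_to(position, orientation): joint-space move of the TCP to a pose.
- move_l(position, speed=0.15, orientation=None): straight line of the TCP; orientation=None keeps the orientation; speed is the mean speed in m/s.
- movej(angles): joint-space move.
- gripper_open() and close(): open the fingers fully, or close them until they stop; the grip force is fixed at half the most.
- hold(seconds).
- inverse_kinematics(position, orientation): joint angles nearest the present ones, or None.
- state(): the state.
- get_image(name): name is "side" or "top" or "wrist"; returns a dict with "frame" (480x640x3 uint8, blue, green, red), "depth" (480x640 float32, m along the optical axis (not along the pixel's ray), 0 where there is no reading), "camera_matrix" (3x3 intrinsics, pixels), "view" (4x4, takes a point from world to camera coordinates). Camera axes: x right, y up, looking along -z (the intrinsics and any distortion apply to the point x, -y, -z); pixel columns grow to the right and rows downward; lengths in m; the calibration is good to about 2 mm. A picture is of the moment at which its call begins.
A pose or a line that the arm cannot do raises IKError and nothing moves.
- job_done(): hands the job in, once; it reports no verdict.
The state is a dict: "time": time; "joint_pos": joint angles; "dq": joint speeds; "joint_torque": joint torques, N m; "ee_pos": TCP position; "ee_rot": TCP orientation; "ft_force": force on the tool from outside, world axes, zero at the start; "moment": the same for the moment, N m; "finger_gap": finger opening in m.
Only numpy, scipy, OpenCV 4.12 (cv2) and the standard library are available. Lean on these libraries where they do the work, as an engineer would, in place of code of your own. Each camera call takes 0.05 s, during which the arm holds its last target. There are 200 camera calls.

## Working session

There is one attempt and no reset: what is moved stays moved. The work goes in short steps, each a Python script; the robot and the scene stay as the last script left them, time stands still between calls to the robot, and variables do not carry over. Pictures are saved under pics/ and viewed, on a budget of 10 in all, crops included, one or two more only if the job needs it, and the job is handed in when it is done.

```bash
ls; mkdir -p pics; python3 - <<'E'
from bench import *
import cv2,numpy as np
s=state();print(s)
for n in("side","top"):
    g=get_image(n);cv2.imwrite(f"pics/{n}0.png",g["frame"]);np.savez(f"pics/{n}0.npz",**g)
    V=g["view"];print(n,g["camera_matrix"],V, -V[:3,:3].T@V[:3,3], g.keys())
E
```

```text
pics
{'time': 0.0, 'joint_pos': array([-1.33570697e+00,  9.18780063e-02,  1.23182598e+00,  1.32231989e-05,
        1.81976618e+00, -5.66935148e-02]), 'dq': array([-0.00073646,  0.00088514, -0.00099048, -0.00120835,  0.00169896,
        0.00057367]), 'joint_torque': array([ 4.22177418e-04, -4.46449220e+01, -4.06447291e+01,  6.96787680e-02,
        2.92226166e-02, -1.51631098e-04]), 'ee_pos': array([ 0.17254329, -0.57439112,  0.22952921]), 'ee_rot': array([-9.35592748e-04,  9.89376035e-01,  1.45375994e-01, -7.72401078e-05]), 'ft_force': array([-0.92290015,  0.68511708, -0.05523954]), 'moment': array([-0.05317814,  0.01022946,  0.0111219 ]), 'finger_gap': 0.0879481103222408}
side [[463.3929911    0.         326.6111715 ]
 [  0.         463.3929911  235.31696146]
 [  0.           0.           1.        ]] [[ 0.98225272 -0.1867184  -0.01777178 -0.54922001]
 [ 0.10486674  0.46815216  0.87740328 -0.03153133]
 [-0.15550744 -0.86369543  0.47942429 -1.07581335]
 [ 0.          0.          0.          1.        ]] [ 0.37548245 -1.0169631   0.53367612] dict_keys(['frame', 'depth', 'camera_matrix', 'view'])
top [[583.90104656   0.         325.9250155 ]
 [  0.         583.90104656 237.83204852]
 [  0.           0.           1.        ]] [[ 0.02773614 -0.99949392  0.0155757  -0.31024104]
 [ 0.99795071  0.02858544  0.05724726 -0.5160788 ]
 [-0.05766353  0.01395596  0.99823852 -0.94060123]
 [ 0.          0.          0.          1.        ]] [ 0.46938771 -0.2822047   0.97332071] dict_keys(['frame', 'depth', 'camera_matrix', 'view'])
```

View pics/side0.png

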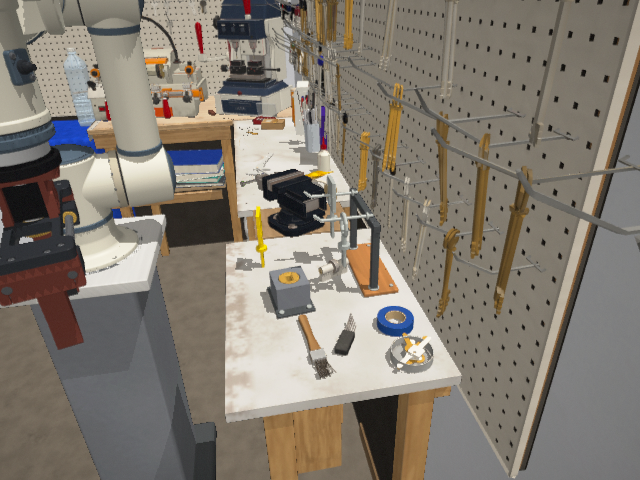

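View pics/top0.png

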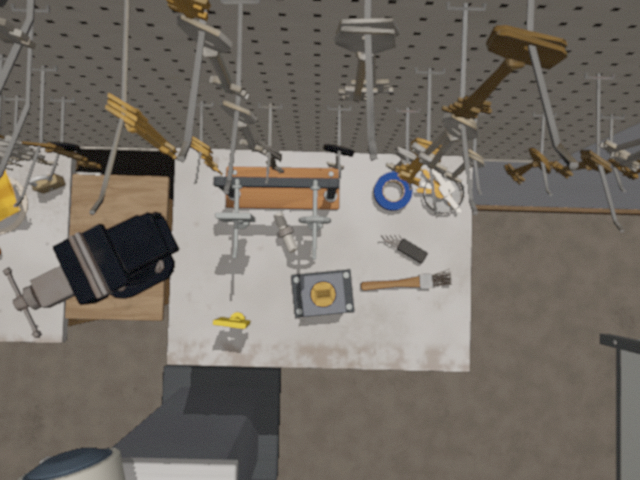

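The side view shows the stand with two steel keys at about (332,195) and (343,235), the lock at (290,290) and a yellow decoy at (260,235). The top view shows the pegs at columns 236 and 316, with keys near row 216, and the lock's plug at (323,294). I'll enlarge these areas and get positions from depth.

```bash
cat > h.py <<'E'
import numpy as np,cv2
def load(n): return dict(np.load(f"pics/{n}.npz"))
def cloud(g):
    d=g["depth"];K=g["camera_matrix"];V=g["view"]
    v,u=np.mgrid[:480,:640]
    P=np.stack([(u-K[0,2])/K[0,0]*d,-(v-K[1,2])/K[1,1]*d,-d],-1)
    W=(P-V[:3,3])@V[:3,:3]; W[d==0]=np.nan; return W
def proj(g,p):
    K=g["camera_matrix"];V=g["view"];c=V[:3,:3]@np.asarray(p)+V[:3,3]
    return K[0,0]*c[0]/-c[2]+K[0,2],K[1,1]*-c[1]/-c[2]+K[1,2]
def ray(g,u,v,z):  # pixel -> world at height z
    K=g["camera_matrix"];V=g["view"];R=V[:3,:3];o=-R.T@V[:3,3]
    r=R.T@np.array([(u-K[0,2])/K[0,0],-(v-K[1,2])/K[1,1],-1]);return o+r*(z-o[2])/r[2]
E
python3 - <<'E'
from h import *
np.set_printoptions(precision=4,suppress=True)
s=load("side0");t=load("top0")
a=cv2.resize(s["frame"][170:290,300:400],None,fx=4,fy=4,interpolation=cv2.INTER_CUBIC)
b=cv2.resize(t["frame"][170:290,210:310+30],None,fx=3,fy=3,interpolation=cv2.INTER_CUBIC)
c=np.zeros((480,800,3),np.uint8);c[:480,:400]=a;c[:360,400:790]=b;cv2.imwrite("pics/c1.png",c)
W=cloud(t)
# bench z check, lock top
print("bench",W[340,300],W[300,420])
z=W[...,2]
def box(m,n):
    P=W[m].astype(np.float32);print(n,len(P),P.min(0),P.max(0),np.median(P,0)); return P
vv,uu=np.mgrid[:480,:640]
reg=lambda u0,u1,v0,v1:(uu>=u0)&(uu<=u1)&(vv>=v0)&(vv<=v1)
P=box(reg(285,360,262,325)&(z>.045)&(z<.06),"locktop");print(cv2.minAreaRect(P[:,:2].copy()))
hsv=cv2.cvtColor(t["frame"],cv2.COLOR_BGR2HSV)
m=reg(300,345,275,312)&(hsv[...,1]>120);P=box(m,"plug");print(cv2.minAreaRect(P[:,:2].copy()))
for n,u0,u1 in(("L",212,262),("R",292,342)):
    m=reg(u0,u1,180,260)&(z>.13)&(z<.25);box(m,n)
    P=box(m&(z>.17),n+"hi");print(cv2.minAreaRect(P[:,:2].copy()))
P=box(reg(200,350,170,195)&(z>.14)&(z<.165),"bar");print(cv2.minAreaRect(P[:,:2].copy()))
E
```

```text
bench [ 0.3549 -0.2576 -0.004 ] [ 0.4266 -0.4549  0.0018]
locktop 1538 [ 0.4005 -0.3267  0.0451] [ 0.4694 -0.2559  0.0571] [ 0.4346 -0.2919  0.0525]
((0.4346230924129486, -0.291599303483963), (0.0619640126824379, 0.06602438539266586), 7.027407169342041)
plug 449 [nan nan nan] [nan nan nan] [nan nan nan]
((0.4322037398815155, -0.2919098436832428), (0.03535646200180054, 0.03339848667383194), 52.37358093261719)
L 964 [ 0.4858 -0.2012  0.1307] [ 0.5962 -0.1316  0.1942] [ 0.5448 -0.1673  0.158 ]
Lhi 268 [ 0.4871 -0.1904  0.1701] [ 0.5462 -0.1425  0.1942] [ 0.5412 -0.1674  0.1895]
((0.516626238822937, -0.16718637943267822), (0.058974526822566986, 0.04786263778805733), 1.896726131439209)
R 890 [ 0.4862 -0.3103  0.1302] [ 0.5997 -0.2433  0.1711] [ 0.5762 -0.2764  0.1563]
Rhi 2 [ 0.4902 -0.2777  0.1708] [ 0.4903 -0.2764  0.1711] [ 0.4903 -0.2771  0.171 ]
((0.49025943875312805, -0.2770530581474304), (0.0013714615488424897, 0.0), 91.98501586914062)
bar 1408 [ 0.5728 -0.3103  0.1401] [ 0.6117 -0.1307  0.165 ] [ 0.5939 -0.2241  0.1517]
((0.5930815935134888, -0.2207084596157074), (0.037263788282871246, 0.17911329865455627), 1.7208889722824097)
```

View pics/c1.png

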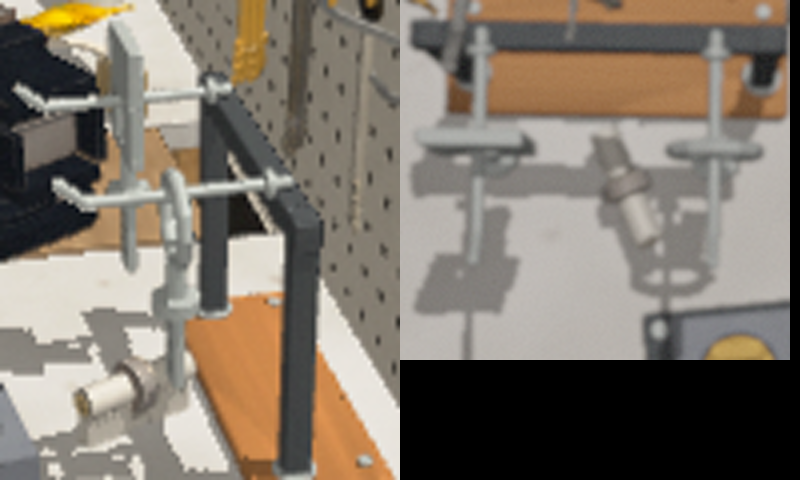

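The square key is the left one (flat bow, y≈-0.167), with its top measured at 0.19 against 0.1895 expected. The ring key is on the right peg. Next I'll refine the yaws, check overhead obstacles and pick joint solutions.

```bash
cat >> h.py <<'E'
def quat(a): # tool down, tool y (jaw) axis at world angle a
    from scipy.spatial.transform import Rotation as R
    y=np.array([np.cos(a),np.sin(a),0]);z=np.array([0,0,-1.]);x=np.cross(y,z)
    q=R.from_matrix(np.c_[x,y,z]).as_quat();return [q[3],q[0],q[1],q[2]]
E
python3 - <<'E'
from h import *
from bench import *
np.set_printoptions(precision=4,suppress=True)
s=load("side0");t=load("top0")
vv,uu=np.mgrid[:480,:640]
reg=lambda u0,u1,v0,v1:(uu>=u0)&(uu<=u1)&(vv>=v0)&(vv<=v1)
W=cloud(t);z=W[...,2]
P=W[reg(212,262,190,240)&(z>.18)&(z<.21)].astype(np.float32)
print("key top",len(P),P.min(0),P.max(0),np.median(P,0),cv2.minAreaRect(P[:,:2].copy()))
m=reg(285,360,262,325)&(z>.003)&(z<.03);P=W[m].astype(np.float32)
m=reg(285,360,262,325)&(z>.006);P=W[m].astype(np.float32);print("plate+lock",cv2.minAreaRect(P[:,:2].copy()))
WS=cloud(s)
for n,Q in(("top",W),("side",WS)):
    P=Q.reshape(-1,3);b=(P[:,0]>.35)&(P[:,0]<.68)&(P[:,1]>-.45)&(P[:,1]<-.02)&(P[:,2]>.2)&(P[:,2]<.6)
    P=P[b];print(n,len(P)); 
    for x0 in np.arange(.35,.68,.05):
        q=P[(P[:,0]>=x0)&(P[:,0]<x0+.05)]
        if len(q)>5:print("  x",round(x0,2),len(q),np.percentile(q,5,0),np.percentile(q,95,0))
P=WS[reg(320,350,170,245)];P=P[(P[:,2]>.16)&(P[:,2]<.2)];print("side key pts",len(P),np.median(P,0))
th=np.radians(7)
for n,p,a in(("key",(.5425,-.167,.19),0.03),("key2",(.5425,-.167,.19),.03+np.pi),("lock",(.433,-.2917,.2),th),("lock2",(.433,-.2917,.2),th+np.pi),("t",(.433,-.2917,.2),th-1.8),("t2",(.433,-.2917,.2),th-1.8+np.pi)):
    print(n,inverse_kinematics(p,quat(a)))
E
```

```text
key top 238 [ 0.5378 -0.1904  0.1812] [ 0.5462 -0.1431  0.1942] [ 0.5416 -0.166   0.1897] ((0.5420624017715454, -0.1667078733444214), (0.008244423195719719, 0.04727431759238243), 0.47582119703292847)
plate+lock ((0.4355907440185547, -0.2984021306037903), (0.07163479179143906, 0.1136251837015152), 6.775681018829346)
top 53064
  x 0.5 1032 [ 0.5075 -0.3886  0.4361] [ 0.5483 -0.0499  0.5924]
  x 0.55 7165 [ 0.563  -0.3931  0.3077] [ 0.5959 -0.1232  0.5897]
  x 0.6 2674 [ 0.6039 -0.3887  0.2443] [ 0.646  -0.0498  0.5462]
  x 0.65 42193 [ 0.6729 -0.4231  0.2408] [ 0.6746 -0.0444  0.5398]
side 16985
  x 0.5 68 [ 0.5215 -0.3942  0.4252] [ 0.5476 -0.3909  0.4464]
  x 0.55 2436 [ 0.5687 -0.4004  0.2826] [ 0.5932 -0.139   0.5027]
  x 0.6 1019 [ 0.6048 -0.4018  0.2048] [ 0.6391 -0.1359  0.4026]
  x 0.65 13462 [ 0.6704 -0.4413  0.2237] [ 0.6723 -0.06    0.4975]
side key pts 188 [ 0.5373 -0.189   0.175 ]
key [-0.3586 -0.0006  1.3969 -0.      1.7453 -0.3886]
key2 None
lock [-0.658  -0.1229  1.4966 -0.      1.7679 -0.7802]
lock2 [-0.658  -0.1229  1.4966 -0.      1.7679  2.3614]
t [-0.658  -0.1229  1.4966 -0.      1.7679  1.0198]
t2 [-0.658  -0.1229  1.4966 -0.      1.7679 -2.1218]
```

```bash
python3 - <<'E'
from h import *
np.set_printoptions(precision=3,suppress=True)
P=np.r_[cloud(load("top0")).reshape(-1,3),cloud(load("side0")).reshape(-1,3)]
b=(P[:,0]>.45)&(P[:,0]<.66)&(P[:,1]>-.27)&(P[:,1]<-.06)&(P[:,2]>.2)&(P[:,2]<.75);P=P[b]
# min x per (y,z) cell
for z0 in np.arange(.2,.75,.05):
    r=[]
    for y0 in np.arange(-.27,-.07,.03):
        q=P[(P[:,2]>=z0)&(P[:,2]<z0+.05)&(P[:,1]>=y0)&(P[:,1]<y0+.03)]
        r.append(f"{np.percentile(q[:,0],3):.3f}({len(q)})" if len(q)>3 else "-")
    print(f"z{z0:.2f} y-.27..",*r)
E
```

```text
z0.20 y-.27.. - 0.608(155) - - 0.606(221) - -
z0.25 y-.27.. - 0.575(458) 0.621(38) - 0.572(575) - -
z0.30 y-.27.. - - - - - - -
z0.35 y-.27.. - - - - - - -
z0.40 y-.27.. - 0.575(203) 0.585(14) 0.568(10) 0.571(245) - -
z0.45 y-.27.. - 0.579(278) - - 0.574(573) - -
z0.50 y-.27.. - 0.581(724) 0.589(45) - 0.572(1208) - -
z0.55 y-.27.. - 0.522(819) 0.592(63) - 0.504(629) - -
z0.60 y-.27.. - 0.588(308) - - - - -
z0.65 y-.27.. - 0.563(1360) 0.592(74) - 0.566(437) - -
z0.70 y-.27.. - 0.516(1259) - 0.566(231) 0.550(562) - -
```

Tools hang above the key at x≥0.572, z 0.25 and up, y≈-0.15 to -0.12. A vertical grip across the 8 mm would hit them with the gripper's body, and the open finger would hit the peg's bent tip. So I'll lean the gripper back towards the robot and grip the bow across its 48 mm width. After inserting, I'll re-grip vertically to turn the key. First I'll check IK and take a wrist view over the lock.

```bash
cat >> h.py <<'E'
def tq(az,tilt): # tool z leaning: pointing horizontally toward az by tilt from straight down; jaw horizontal, perpendicular to az
    from scipy.spatial.transform import Rotation as R
    z=np.array([np.cos(az)*np.sin(tilt),np.sin(az)*np.sin(tilt),-np.cos(tilt)])
    y=np.array([-np.sin(az),np.cos(az),0]);x=np.cross(y,z)
    q=R.from_matrix(np.c_[x,y,z]).as_quat();return [q[3],q[0],q[1],q[2]],z
def pose(grip,az,tilt,flip=False,depth=.011):
    q,z=tq(az,tilt); 
    if flip:
        from scipy.spatial.transform import Rotation as R
        r=(R.from_quat([q[1],q[2],q[3],q[0]])*R.from_euler('z',np.pi)).as_quat();q=[r[3],r[0],r[1],r[2]]
    return np.asarray(grip)+z*depth,q
E
python3 - <<'E'
from h import *
from bench import *
np.set_printoptions(precision=3,suppress=True)
T=np.radians(40);L=np.radians(7)
for f in(False,True):
  for n,g,az,t in(("pre",(.47,-.167,.26),0,T),("key",(.542,-.167,.1745),0,T),("off",(.45,-.167,.19),0,T),("lockabove",(.434,-.2917,.20),L,T),("lockin",(.434,-.2917,.128),L,T),("vert",(.434,-.2917,.128),L,0),("turned",(.434,-.2917,.128),L-1.85,0),("turnedT",(.434,-.2917,.128),L-1.85,T)):
    print(f,n,inverse_kinematics(*pose(g,az,t,f)))
move_to([.40,-.29,.30],tq(L,0)[0])
g=get_image("wrist");cv2.imwrite("pics/w1.png",g["frame"]);np.savez("pics/w1.npz",**g);s=state();print(s["time"],s["joint_pos"])
V=g["view"];print(-V[:3,:3].T@V[:3,3]);print(proj(g,(.434,-.2917,.052)))
E
```

```text
False pre [-0.686 -0.755  2.004  0.432  1.339 -2.236]
False key [-0.561 -0.557  2.037  0.399  1.079 -2.216]
False off [-0.73  -0.839  2.173  0.464  1.281 -2.314]
False lockabove None
False lockin None
False vert [-0.657 -0.11   1.631 -0.     1.62  -2.35 ]
False turned [-0.657 -0.11   1.631 -0.     1.62  -0.5  ]
False turnedT [-0.245 -0.205  1.855 -0.701  1.453 -0.017]
True pre [-0.686 -0.755  2.004  0.432  1.339  0.905]
True key [-0.561 -0.557  2.037  0.399  1.079  0.926]
True off [-0.73  -0.839  2.173  0.464  1.281  0.828]
True lockabove [-1.046 -0.502  1.955  0.642  1.41   0.388]
True lockin [-1.046 -0.473  2.064  0.661  1.301  0.303]
True vert [-0.657 -0.11   1.631 -0.     1.62   0.792]
True turned [-0.657 -0.11   1.631 -0.     1.62   2.642]
True turnedT None
2.1583 [-0.697 -0.166  1.358 -0.     1.95  -2.389]
[ 0.334 -0.298  0.454]
(np.float64(315.52432832093615), np.float64(247.17757116070138))
```

View pics/w1.png

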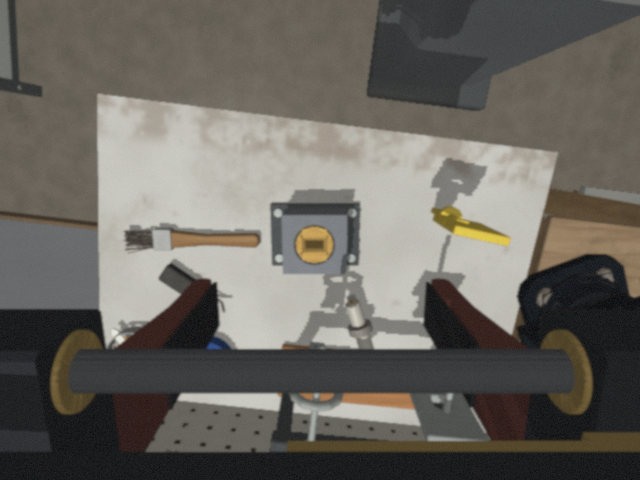

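The wrist view shows the lock square to the tool at yaw 7°, with the brass plug and its slot at about (316,245); the estimate projected to (315.5,247). Next I'll refine the plug centre from both views and go to the key.

```bash
python3 - <<'E'
from h import *
from bench import *
np.set_printoptions(precision=4,suppress=True)
for n,b in(("top0",(300,345,275,312)),("w1",(285,345,215,275))):
    g=load(n);h=cv2.cvtColor(g["frame"],cv2.COLOR_BGR2HSV)
    m=np.zeros((480,640),np.uint8);m[b[2]:b[3],b[0]:b[1]]=(h[b[2]:b[3],b[0]:b[1],1]>110)
    c=max(cv2.findContours(m,cv2.RETR_EXTERNAL,cv2.CHAIN_APPROX_NONE)[0],key=cv2.contourArea)
    (u,v),r=cv2.minEnclosingCircle(c);M=cv2.moments(c)
    print(n,u,v,r,M["m10"]/M["m00"],M["m01"]/M["m00"],ray(g,M["m10"]/M["m00"],M["m01"]/M["m00"],.052))
T=np.radians(40);K=np.array([.542,-.1667,.1745])
q,z=tq(0,T)
p,q=pose(K-z*.10,0,T,True);move_to(p,q)
p,q=pose(K,0,T,True);move_l(p,.08)
s=state();print(s["time"],s["ee_pos"]-p,s["ft_force"])
for n in("side","wrist"):
    g=get_image(n);np.savez(f"pics/{n}2.npz",**g);
    if n=="side":A=cv2.resize(g["frame"][140:290,250:400],(480,480),interpolation=cv2.INTER_CUBIC)
    else:B=cv2.resize(g["frame"],(320,240))
c=np.zeros((480,800,3),np.uint8);c[:,:480]=A;c[:240,480:]=B;cv2.imwrite("pics/c2.png",c)
E
```

```text
top0 322.6013488769531 293.79052734375 12.157842636108398 322.6131160263872 293.8075281334885 [ 0.4344 -0.2923  0.052 ]
w1 314.0 244.16128540039062 18.731477737426758 314.0405797101449 244.0961352657005 [ 0.431  -0.2936  0.052 ]
6.3333 [ 0.0001 -0.0002  0.0008] [-0.3208 -0.3565  0.116 ]
```

View pics/c2.png

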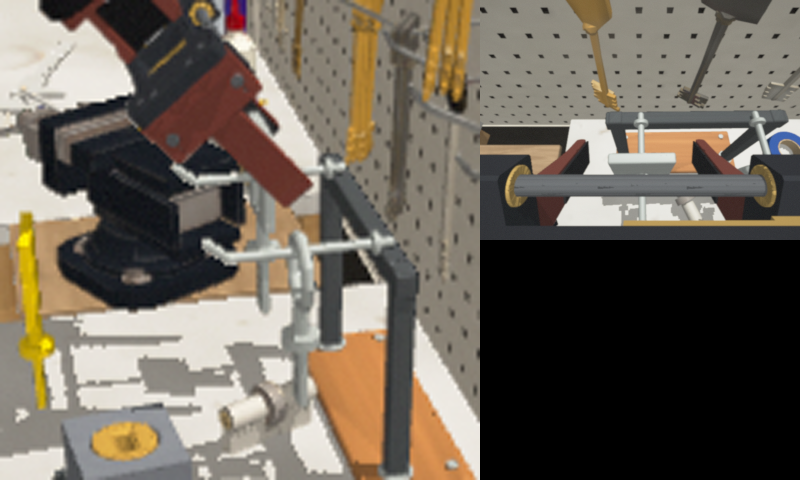

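The fingers straddle the bow, clear of the pegs and the hanging tools; the wrist view has the bow midway between the jaws. Now I'll grip, raise it 14 mm and slide it off.

```bash
python3 - <<'E'
from h import *
from bench import *
np.set_printoptions(precision=4,suppress=True)
def S(t,):
    s=state();print(t,round(s["time"],2),s["ee_pos"],round(s["finger_gap"],4),s["ft_force"],s["moment"]);return s
close();s=S("closed");p=s["ee_pos"].copy()
move_l(p+[0,0,.014],.05);S("up")
move_l(p+[-.085,0,.014],.08);S("off")
for n in("side","top"):
    g=get_image(n);np.savez(f"pics/{n}3.npz",**g)
    if n=="side":A=cv2.resize(g["frame"][160:310,230:380],(480,480),interpolation=cv2.INTER_CUBIC)
    else:B=cv2.resize(g["frame"][200:320,220:340],(320,320),interpolation=cv2.INTER_CUBIC)
c=np.zeros((480,800,3),np.uint8);c[:,:480]=A;c[:320,480:]=B;cv2.imwrite("pics/c3.png",c)
E
```

```text
closed 7.13 [ 0.5492 -0.1673  0.1664] 0.0478 [ 0.8868 -4.1135  1.3224] [-0.4189  0.1824 -0.288 ]
up 7.57 [ 0.5493 -0.1672  0.1809] 0.0479 [ 0.6524 -0.3824 -1.3786] [ 0.0229  0.4219 -0.0033]
off 8.78 [ 0.4644 -0.1673  0.1804] 0.0477 [ 0.0037  0.3378 -0.8079] [0.0054 0.3641 0.0253]
```

View pics/c3.png

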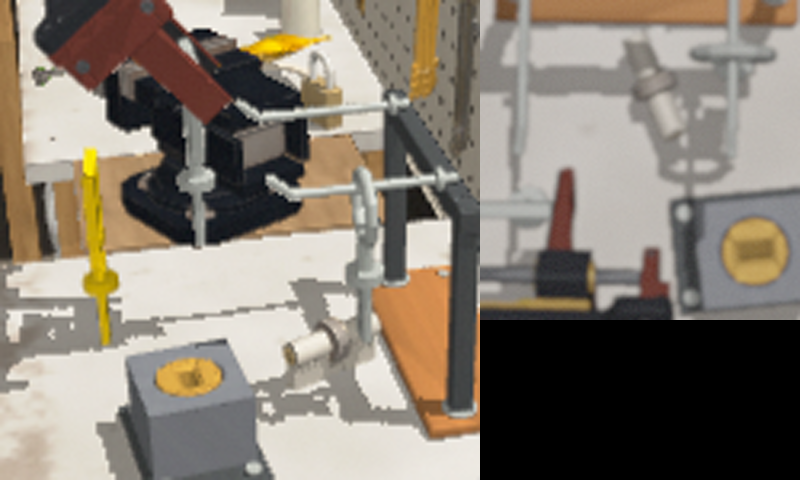

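The key is off the peg and hanging straight, and the ring key is still in place. Now I'll carry it above the lock and measure key and plug in the same images.

```bash
python3 - <<'E'
from h import *
from bench import *
np.set_printoptions(precision=4,suppress=True)
T=np.radians(40);L=np.radians(7)
p,q=pose((.4335,-.2927,.128+.062),L,T,True)
c=state()["ee_pos"]; move_l([c[0]-.01,c[1],p[2]+.02],.1)
move_to(p+[0,0,.01],q);move_l(p,.06);hold(.3)
s=state();print(s["time"],s["ee_pos"]-p)
O=np.array([.4335,-.2927,.114])
ims=[]
for n,b in(("side",(240,345,195,315)),("top",(270,380,240,340))):
    g=get_image(n);np.savez(f"pics/{n}4.npz",**g)
    print(n,[np.round(proj(g,O+[0,0,h]),1) for h in(-.04,0,.008,.026,.091)],np.round(proj(g,(.4335,-.2927,.052)),1))
    ims.append(cv2.resize(g["frame"][b[2]:b[3],b[0]:b[1]],None,fx=4 if n=="side" else 3.3,fy=4 if n=="side" else 3.3,interpolation=cv2.INTER_CUBIC))
c=np.zeros((480,800,3),np.uint8)
x=0
for i in ims: w=min(i.shape[1],800-x);c[:i.shape[0],x:x+w]=i[:480,:w];x+=w
cv2.imwrite("pics/c4.png",c)
E
```

```text
10.4583 [0.0001 0.0001 0.0004]
side [array([288.6, 266.8]), array([287.4, 248.1]), array([287.1, 244.3]), array([286.5, 235.5]), array([284.3, 202.1])] [289.3 276.8]
top [array([323. , 294.9]), array([323.3, 296. ]), array([323.3, 296.3]), array([323.5, 296.8]), array([324., 299.])] [322.8 294.4]
```

View pics/c4.png

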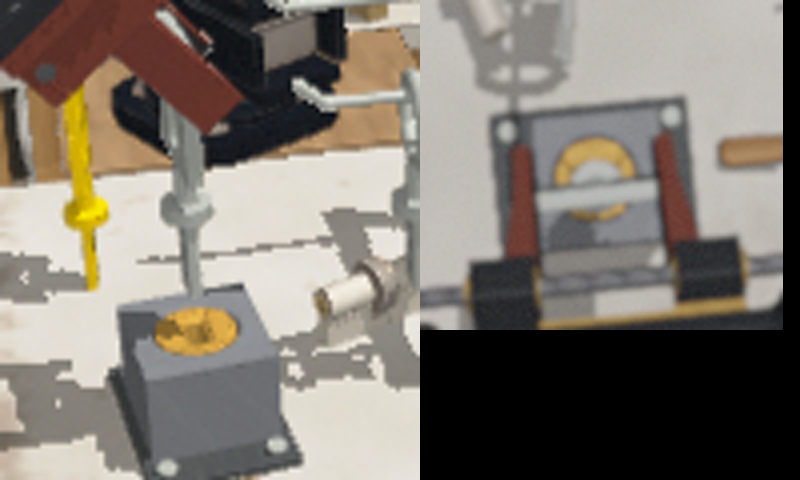

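The side view puts the plug at (289.3,277.8), expected (289.3,276.8), and the collar at (286.8,247.5), expected (287.2,246). In the top view the bow is at (323.9,298.5), expected (324,299). All of that is within about 1 mm, so I'll shift +0.7 mm in x and go down in steps, watching the force.

```bash
python3 - <<'E'
from h import *
from bench import *
np.set_printoptions(precision=4,suppress=True)
s=state();p=s["ee_pos"].copy();f0=s["ft_force"];print(f0)
p[0]+=.0007;z0=p[2]
for d in(.015,.021,.026,.032,.04,.048,.056,.060,.062,.063):
    move_l([p[0],p[1],z0-d],.05);s=state();f=s["ft_force"]-f0
    print(d,round(s["time"],2),round(z0-s["ee_pos"][2],4),f,s["moment"])
    if np.linalg.norm(f)>20:break
E
```

```text
[ 0.3025  0.4544 -1.2048]
0.015 11.0 0.0157 [-0.6845 -0.1073  0.4314] [-0.0402  0.3667  0.0201]
0.021 11.27 0.0214 [ 0.3482  0.1076 -0.2829] [-0.0353  0.4156 -0.0368]
0.026 11.52 0.0265 [ 0.2677  0.2104 -0.266 ] [0.0124 0.4188 0.0235]
0.032 11.78 0.0326 [ 0.2949 -0.8561 -0.2185] [-0.0314  0.3824 -0.0063]
0.04 12.09 0.0407 [-0.3357 -0.1521  0.427 ] [ 0.0421  0.3622 -0.0301]
0.048 12.4 0.0486 [ 0.2557 -0.6533  0.2557] [-0.0603  0.3472  0.0279]
0.056 12.71 0.0566 [-0.9001  0.0501  1.0164] [-0.0394  0.359  -0.0383]
0.06 12.96 0.0603 [-0.0672 -0.4021 -0.1294] [-0.0097  0.3945  0.0344]
0.062 13.21 0.0616 [-0.6411 -0.244   2.2594] [-0.0453  0.2066 -0.0256]
0.063 13.46 0.0616 [-1.5699  0.9428  5.8426] [0.2227 0.0471 0.1441]
```

It went in without resistance and seated at 61.6 mm travel, with about 6 N of contact. I'll release, re-grip vertically (pads 5 mm off-centre, to clear the ring peg's tip after the turn) and turn.

```bash
python3 - <<'E'
from h import *
from bench import *
np.set_printoptions(precision=4,suppress=True)
T=np.radians(40);L=np.radians(7)
gripper_open()
s=state();p=s["ee_pos"];z=tq(L,T)[1]
move_l(p-z*.09,.15)
n=np.array([np.cos(L),np.sin(L),0])
G=np.array([.4342,-.2927,.128])
a,q=pose(G+n*.005+[0,0,.09],L,0,False)
move_to(a,q)
s=state();print(s["time"],s["ee_pos"]-a,s["joint_pos"])
g=get_image("side");np.savez("pics/side5.npz",**g);g2=get_image("wrist")
A=cv2.resize(g["frame"][190:310,240:345],None,fx=4,fy=4,interpolation=cv2.INTER_CUBIC)
c=np.zeros((480,800,3),np.uint8);c[:,:420]=A;c[:285,420:]=cv2.resize(g2["frame"],(380,285));cv2.imwrite("pics/c5.png",c)
E
```

```text
17.2333 [-0.0001  0.     -0.0002] [-0.6516 -0.1079  1.4708  0.0002  1.779  -2.3439]
```

View pics/c5.png

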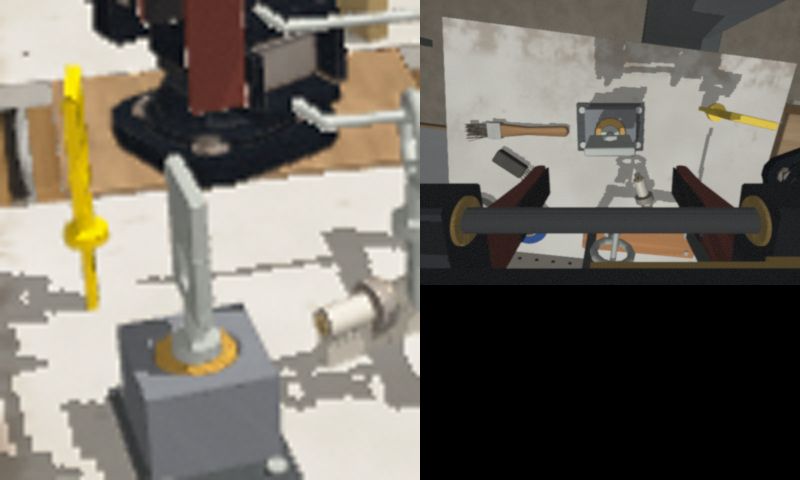

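The key stands fully seated, with its collar on the plug. Re-gripping and turning.

```bash
python3 - <<'E'
from h import *
from bench import *
np.set_printoptions(precision=3,suppress=True)
L=np.radians(7);G=np.array([.4342,-.2927,.128])
def P(a,dz=0): return pose(G+.005*np.array([np.cos(a),np.sin(a),0])+[0,0,dz],a,0,False)
p,q=P(L);move_l(p,.1);close();s=state();m0=s["moment"][2];print(round(s["time"],2),s["finger_gap"],s["ft_force"],s["moment"])
for r in list(np.arange(.25,1.51,.25))+list(np.arange(1.57,2.0,.06)):
    move_to(*P(L-r));s=state();m=s["moment"][2]-m0
    print(round(r,2),round(s["time"],2),s["ft_force"],s["moment"],round(s["finger_gap"],4))
    if abs(m)>.6 or np.linalg.norm(s["ft_force"])>30:break
for n in("side","top"):
    g=get_image(n);np.savez(f"pics/{n}6.npz",**g)
    if n=="side":A=cv2.resize(g["frame"][190:310,240:345],None,fx=4,fy=4,interpolation=cv2.INTER_CUBIC)
    else:B=cv2.resize(g["frame"][240:340,270:380],(380,345),interpolation=cv2.INTER_CUBIC)
c=np.zeros((480,800,3),np.uint8);c[:,:420]=A;c[:345,420:]=B;cv2.imwrite("pics/c6.png",c)
E
```

```text
19.08 0.047769915471488095 [0.753 0.455 0.354] [ 0.116 -0.138  0.006]
0.25 19.43 [-0.346  0.116  0.111] [ 0.118 -0.136  0.03 ] 0.0479
0.5 19.78 [-0.624 -0.611 -0.31 ] [-0.145 -0.177  0.003] 0.0477
0.75 20.13 [ 0.932 -0.847 -0.446] [-0.22  -0.126 -0.024] 0.0482
1.0 20.48 [-0.005 -1.692  0.758] [-0.335 -0.142 -0.   ] 0.0479
1.25 20.83 [-0.046 -2.04   0.074] [-0.523 -0.166  0.034] 0.0477
1.5 21.18 [-0.215 -2.857 -0.   ] [-0.603 -0.215  0.015] 0.0481
1.57 21.43 [ 0.344 -3.262  0.016] [-0.767 -0.118  0.025] 0.048
1.63 21.68 [-0.265 -3.228  0.173] [-0.801 -0.057  0.012] 0.0481
1.69 21.93 [-0.473 -4.314  0.736] [-0.815  0.009  0.014] 0.048
1.75 22.18 [-0.893 -3.527  1.459] [-0.796  0.184  0.063] 0.0479
1.81 22.43 [-0.813 -3.271  1.832] [-0.996  0.259  0.113] 0.048
1.87 22.68 [-1.708 -5.848  1.469] [-1.223  0.43   0.63 ] 0.0477
```

View pics/c6.png

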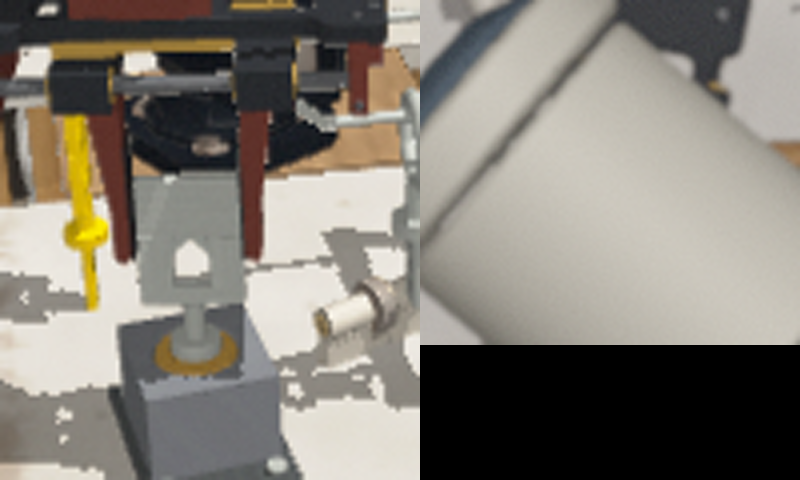

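The stop shows as a moment jump to 0.63 N m at 1.87 rad of key rotation; the key stands a quarter turn round and still seated. I'll let go, go straight up and check.

```bash
python3 - <<'E'
from h import *
from bench import *
np.set_printoptions(precision=3,suppress=True)
gripper_open();s=state();print(s["time"],s["ft_force"],s["finger_gap"])
p=s["ee_pos"];move_l(p+[0,0,.11],.12);p=state()["ee_pos"]
move_l(p+[-.05,-.20,.05],.2);hold(.3);s=state();print(s["time"],s["ft_force"])
for n in("side","top"):
    g=get_image(n);np.savez(f"pics/{n}7.npz",**g)
    if n=="side":A=cv2.resize(g["frame"][190:310,240:345],None,fx=4,fy=4,interpolation=cv2.INTER_CUBIC)
    else:B=cv2.resize(g["frame"][150:350,200:350],(360,480),interpolation=cv2.INTER_CUBIC)
c=np.zeros((480,800,3),np.uint8);c[:,:420]=A;c[:480,420:780]=B;cv2.imwrite("pics/c7.png",c)
E
```

```text
23.5667 [-0.289 -0.091  0.979] 0.08794350296273643
26.1417 [-0.151 -0.808  0.016]
```

View pics/c7.png

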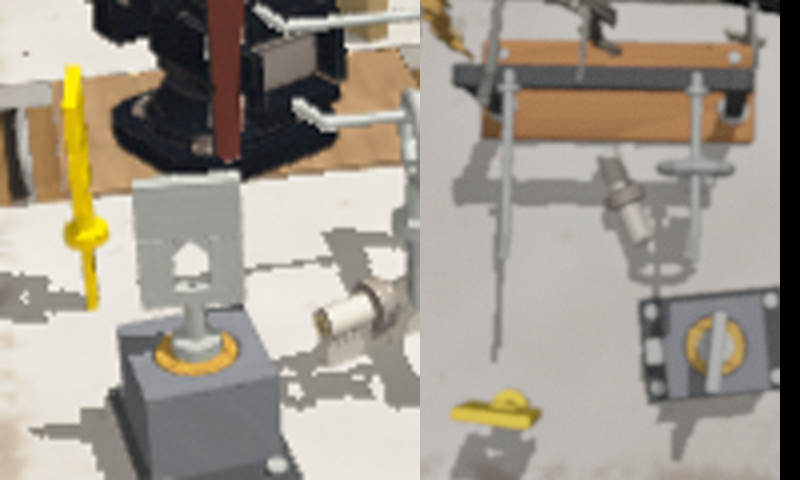

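The bolt now shows as a light block on the lock's +y side, at (654,352) in the crop, and the key stands seated and turned. I'll measure the bolt's extension and the key angle from the stored data.

```bash
python3 - <<'E'
from h import *
np.set_printoptions(precision=4,suppress=True)
L=np.radians(7);g=load("top7");W=cloud(g);g0=load("top0");W0=cloud(g0)
vv,uu=np.mgrid[:480,:640]
def loc(W):
    d=W-np.array([.4344,-.2923,0]);return d[...,0]*np.cos(L)+d[...,1]*np.sin(L),-d[...,0]*np.sin(L)+d[...,1]*np.cos(L),W[...,2]
for n,w in(("before",W0),("after",W)):
    x,y,z=loc(w);print(n,[ (round(float(a),4),round(float(np.nanmedian(z[(abs(x)<.006)&(abs(y-a)<.0012)])),4)) for a in np.arange(.028,.056,.002)])
m=(W[...,2]>.125)&(W[...,2]<.16)&(np.hypot(W[...,0]-.434,W[...,1]+.292)<.04)
P=W[m].astype(np.float32);r=cv2.minAreaRect(P[:,:2].copy());x,y=P[:,0]-P[:,0].mean(),P[:,1]-P[:,1].mean()
print("bow",r,P[:,2].max(),np.median(P[:,2]),np.degrees(np.arctan2(*np.linalg.svd(np.c_[x,y],full_matrices=False)[2][0][::-1])))
E
```

```text
before [(0.028, 0.0536), (0.03, 0.0529), (0.032, 0.0517), (0.034, 0.0378), (0.036, 0.0063), (0.038, 0.0058), (0.04, 0.0067), (0.042, 0.0063), (0.044, 0.0058), (0.046, 0.0059), (0.048, 0.0072), (0.05, 0.0049), (0.052, -0.0004), (0.054, 0.0006)]
after [(0.028, 0.0528), (0.03, 0.0522), (0.032, 0.0528), (0.034, 0.0386), (0.036, 0.0367), (0.038, 0.0367), (0.04, 0.0369), (0.042, 0.0365), (0.044, 0.037), (0.046, 0.0366), (0.048, 0.0076), (0.05, 0.0067), (0.052, -0.0012), (0.054, -0.0007)]
bow ((0.4354461133480072, -0.291659414768219), (0.0079569136723876, 0.04726782441139221), 85.56182098388672) 0.14646515 0.14317103 175.56015
```

```bash
python3 -c "
from bench import *
job_done();print(state()['time'])"
```

```text
the job is handed in; nothing more can be done
the job is handed in; nothing more can be done
```

The square key is fully in the lock and turned clockwise to the stop, with the bolt out and the gripper away from it. I handed the job in at about 26 s of the 48 s allowed; no verdict is reported.

**How it was done:** Tools hanging above the peg blocked a vertical grip across the key's 8 mm. I leaned the gripper back and held the bow across its 48 mm width instead. The key was lifted 14 mm, slid off the peg and lowered into the lock. I then let go, re-gripped it vertically, and turned it 1.87 rad at the wrist until the stop was felt at 0.63 N m.

**Last checks:**

| Check | Measured | Expected |
|---|---|---|
| Top of the bow above the bench | 143 mm | 143 mm |
| Key turn from the slot's starting line | about 101° (1.77 rad) | 1.57 + 0.2 rad play |
| Bolt out of the lock's +y side | about 12–13 mm | 12 mm |

- **Ring key and other things:** in the last picture the ring key is still on its peg. The lock cylinder and the yellow key are where they were. The hex key set was not in that final crop, but the arm never worked near it.
- **Forces:** the readings I took stayed under about 7 N.
- **One disagreement:** the top and wrist cameras placed the keyway 3.4 mm apart in x. I started between the two readings, then corrected by 0.7 mm after seeing key and plug in the same pictures. The key went in without resistance.

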